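Find yesterday's opened bottle by feel and draw its stopper

ROBOT

A 6-joint arm with a two-finger parallel gripper is mounted at the origin on the work surface. World frame = base frame: x ahead of the robot, y to its left, z up, the work surface at z = 0. Lengths are in mm, angles in rad, forces in N, time in s.
With the tool pointing down it reaches from about 350 to 875 mm from the base axis. Payload 4.2 kg.
Tool frame: the origin (TCP) lies at the very end of the fingers, on their centre line; the grasp point (between the pads) lies 19 mm behind it; z points along the fingers, y is the line along which they close (so a half turn about z gives the same grasp; the last joint's range is limited). The gripper opens to 85 mm and grips with 20 to 120 N. Pads are 22 mm wide; open, the fingers measure 114 mm over their backs; the gripper's body (76 mm by 85 mm) begins 54 mm behind the grasp point. The pads swing forward as they close: fully open they stand 13 mm farther back than shut.
Start: joints at [1.428, 0.385, 0.008, 0, -1.194, -0.259], TCP at [244.389, 575.216, 231.312] pointing down, gripper open.
Joint ranges: [-3.14, 3.14], [-1.21, 2.06], [-1.07, 1.41], [-3.16, 2.05], [-2.99, -0.16], [-3.1, 3.1]. Speed limits (rad/s): [2.79, 2.79, 3.14, 3.14, 3.14, 3.14].

INTERFACE

Orientations are given as a unit quaternion [x, y, z, w].
In Python, from bench import read_state, get_image, get_calibration, job_done gives the robot as it stands.
- The arm moves only by the shell command python3 -m creep 'ROWS'. ROWS is a JSON object of lists of equal length, an entry for each row: "translation": the shift along the world's x, y, z in cm, a list of three; "delta_rot": the turn, a rotation vector about the world's x, y, z in degrees, a list of three; "hand": the finger opening in cm, from 0 to 8.54. A call has 1 to 8 rows; each row is the pose to reach, as a shift and turn from the pose commanded when the call began; what a row does not reach only later rows make up. A row lasts 1/8 s, in which the tool goes at most 62.5 mm and 10.7 degrees, less where a joint would pass 70% of its speed; a pose out of reach is approached as far as the arm can. A call with a gripper value outside its range is refused whole. The fingers move at their own pace and stop on an object; the grip force is fixed at half the most. Time passes only in rows, so rows that repeat a pose let the fingers close. It gives the time, the measured TCP pose, the force, the opening and the grip force at its end, in the units of the state.
- read_state(): the state, without advancing time (a new reading comes with each control period).
- get_image(name): name is "scene" or "top" or "wrist"; returns (picture, depth): 480x640x3 uint8, red, green, blue; 480x640 float32, mm along the optical axis (not along the pixel's ray), 0 where there is no reading.
- get_calibration(name): a dict with "intrinsics" (3x3 intrinsics, pixels), "dist" ([k1, k2, p1, p2, k3] as OpenCV has them; the pictures are not rectified), "xyz" and "attitude" of the camera in the world. Camera axes: x right, y down, z forward; pixel columns grow to the right and rows downward; lengths in mm; the calibration is good to about 2 mm. A picture is of the moment at which its call begins: read the wrist's pose just before it. get_calibration takes no time and is no camera call; for the wrist camera it gives the pose at the moment of the call.
- job_done(): hands the job in; it is judged then, once.
The state is a dict: "clock": time; "joints": joint angles; "joint_vel": joint speeds; "joint_efforts": joint torques, N m; "position": TCP position; "ee_rot": TCP orientation; "contact_force": force on the tool from outside, world axes, zero at the start; "wrist_torque": the same for the moment, N m; "gripper_width": finger opening in mm; "grasp_force": force on a finger pad.
Only numpy, scipy, OpenCV 4.12 (cv2) and the standard library are available. Lean on these libraries where they do the work, as an engineer would, in place of code of your own. Each camera call takes 0.05 s, during which the arm holds its last target. There are 200 camera calls.

TASK

One of the three half-bottles leaning in the tasting stand was opened yesterday and its stopper just snapped back in, the other two are still sealed: feel which stopper gives when pulled along its neck, and draw that one right out. Set it down in the white china dish, still in your grip until it touches the dish rather than dropped, and let go; leave the other two stoppers fully home and do not knock over or shove the glasses, the tealight or the vase.

Things in the scene. Friction and masses are not known exactly. Their poses are not given: they have to be found in the camera images.
- stand: Dark wooden tasting stand, fixed, 400 mm wide, 270 mm deep, holding three identical dark half-bottles in a row, necks leaning 32 degrees from vertical towards the stand's -x (towards the robot). Origin on the table straight below the middle mouth; +y along the row, to the robot's left. A steel bar 70 mm below the lips holds the bottles down.
- led_bar (a point): Middle of the underside of the stand's LED lamp bar, 365 mm above the table, 39 mm to the stand's +x of the mouths; the bar is 34 mm wide, 20 mm tall and runs 400 mm along the row. It blocks a gripper from straight above: come in along the neck, from the robot's side, with the fingers closing along the row (y).
- mouth_1 (a point): Centre of the lip of the left bottle (stand +y), 249 mm above the table, 100 mm from the middle one; the lip is 30 mm across. The point's axes are the stand's (z vertical). One bottle (any) is the opened one: its stopper yields to a pull along the neck, snaps free at 7 to 15 N within 6 mm, then slides out easily and is clear after 35 mm.
- mouth_2 (a point): The same point of the middle bottle. The two sealed bottles' stoppers do not budge more than 1 mm under any pull up to 40 N, nor when twisted. Nothing to be seen tells the opened bottle from the sealed ones.
- mouth_3 (a point): The same point of the right bottle (stand -y).
- stopper_1: Stopper of the left bottle: plain steel head, a cylinder 32 mm wide and 22 mm tall, on a black ribbed rubber plug 17 mm wide, 32 mm long, inside the neck; 120 g. Origin: centre of the head's underside, which rests on the lip; +z runs up the neck, out of the bottle, +y along the row. Opened or sealed can only be felt.
- stopper_2: Just like stopper_1 in shape, size and axes; starts in the middle bottle (mouth_2). Whether it is the opened bottle's or a sealed one can only be felt.
- stopper_3: Just like stopper_1 in shape, size and axes; starts in the right bottle (mouth_3). Whether it is the opened bottle's or a sealed one can only be felt.
- dish: Shallow white china dish on the table to the robot's right of the stand, fixed, 176 mm across, rim 14 mm high. Origin: centre of its underside; the inner floor is flat, 140 mm across, 5 mm above the table.
- glass_1: Stemmed tasting glass, 72 mm wide, 180 mm tall; origin under its foot. Leave alone.
- glass_2: Another tasting glass, the same. Leave alone.
- tealight: Tealight glass, 68 mm wide, 65 mm tall; origin under its base. Leave alone.
- vase: Small glass vase with two flowers, 60 mm wide, 175 mm tall; origin under its base. Leave alone.

How it is judged:
By the outcome, as a careful person would: the job done as asked, in the order asked, and still so for the second after the job is handed in, with the robot touching nothing.
It also fails if it takes over 72 s, if anything falls off the work surface, if the arm or the gripper's body presses on something with over 40 N, if the wrist force passes 120 N, or if a joint passes its speed limit or range.

## Working session

There is one attempt and no reset: what is moved stays moved. The work goes in short steps, Python scripts to look and compute and a shell command to move; the robot and the scene stay as the last step left them, time stands still between calls to the robot, and variables do not carry over. Pictures are saved under pics/ and viewed, at most 10 in all, crops included, and the job is handed in when it is done.

```bash
mkdir -p pics; cat > h.py <<'E'
import numpy as np, cv2, json
from bench import *
from scipy.spatial.transform import Rotation as R
def shot(n,f):
    c=get_calibration(n); im,d=get_image(n)
    cv2.imwrite(f'pics/{f}.png',im[:,:,::-1]); np.savez(f'pics/{f}.npz',im=im,d=d,K=c['intrinsics'],dist=c['dist'],xyz=c['xyz'],att=c['attitude'])
def load(f): return np.load(f'pics/{f}.npz')
def rot(a):
    a=np.array(a); return a if a.shape==(3,3) else R.from_quat(a).as_matrix()
def pt(s,u,v,z=None,dep=None):
    p=cv2.undistortPoints(np.array([[[u,v]]],float),s['K'],s['dist'])[0,0]; r=rot(s['att'])@np.array([p[0],p[1],1]); o=s['xyz']
    if z is not None: return o+r*(z-o[2])/r[2]
    if dep is None: dep=np.median([x for x in s['d'][int(v)-1:int(v)+2,int(u)-1:int(u)+2].ravel() if x>0])
    return o+r*dep
E
python3 - <<'E'
from h import *
shot('scene','s1'); shot('top','t1'); s=read_state(); print(s)
for n in('scene','top'): print(get_calibration(n))
E
```

```text
{'clock': 0.1, 'joints': array([ 1.42755124e+00,  3.85483573e-01,  6.72081706e-03, -4.26483533e-04,
       -1.19400172e+00, -2.58611153e-01]), 'joint_vel': array([-0.00048174, -0.00288194,  0.00501969,  0.00103688,  0.00053338,
       -0.00149946]), 'joint_efforts': array([-2.98672448e-04, -3.93318665e+01,  1.88930708e+01,  4.19798657e+00,
       -2.57632702e-03,  1.58819113e-06]), 'position': array([244.22799524, 574.72078867, 230.3135678 ]), 'ee_rot': array([ 9.79865572e-01, -1.99655835e-01, -1.41142767e-04,  9.93863504e-04]), 'contact_force': array([ 0.08087744,  0.1483907 , -0.36542354]), 'wrist_torque': array([ 0.00848239, -0.08547376, -0.00307768]), 'grasp_force': 0.0, 'gripper_width': 85.00723664875942}
{'intrinsics': array([[582.36360522,   0.        , 321.95803575],
       [  0.        , 582.36360522, 240.18443225],
       [  0.        ,   0.        ,   1.        ]]), 'dist': array([-0.0834978,  0.       ,  0.       ,  0.       ,  0.       ]), 'xyz': array([ 452.165148  ,  748.63005094, 1328.33786542]), 'attitude': array([-0.0579071 ,  0.96205967, -0.26643988,  0.00988734])}
{'intrinsics': array([[478.51364027,   0.        , 320.01640397],
       [  0.        , 478.51364027, 247.48861324],
       [  0.        ,   0.        ,   1.        ]]), 'dist': array([0.01302435, 0.        , 0.        , 0.        , 0.        ]), 'xyz': array([ 294.43153211,   71.15603785, 1470.39060052]), 'attitude': array([-0.69708477,  0.7101575 , -0.06745607,  0.07210289])}
```

View pics/s1.png

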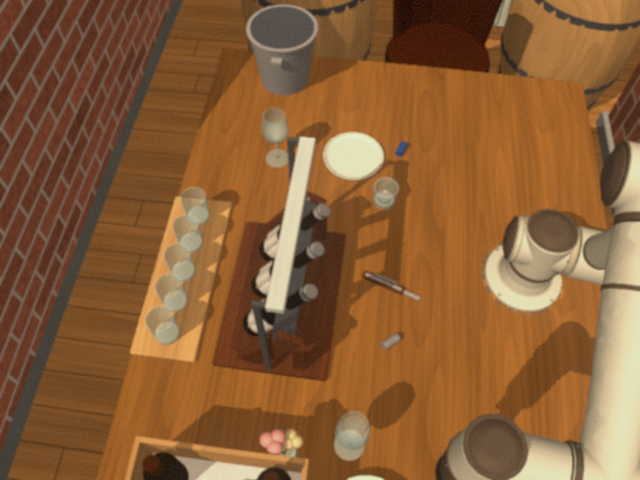

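View pics/t1.png

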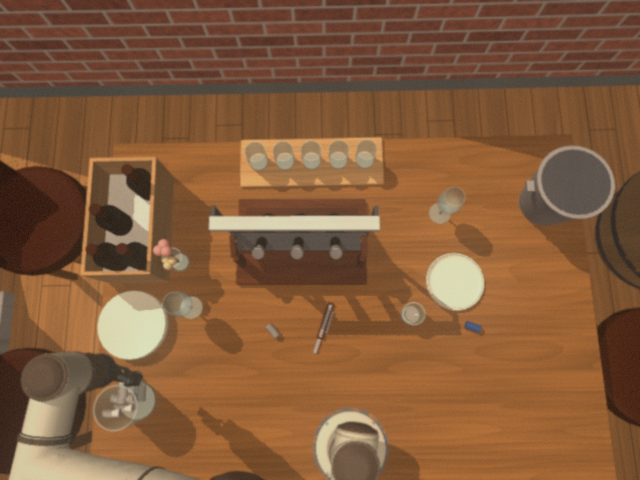

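The scene and top pictures show the stand with its stoppers at top (259,250), (297,250) and (336,250), and the lamp bar along row 223. The dish is at top (455,282), the tealight at (413,314), the glasses at (440,212) and (190,305), and the vase at (180,260). I'll enlarge the stoppers next.

```bash
python3 - <<'E'
from h import *
t=load('t1');s=load('s1')
a=cv2.resize(t['im'][195:275,200:390],None,fx=4,fy=4,interpolation=cv2.INTER_CUBIC)
b=cv2.resize(s['im'][195:315,235:345],None,fx=2.33,fy=2.33,interpolation=cv2.INTER_CUBIC)
c=np.zeros((600,800,3),np.uint8); c[:320,:760]=a; c[320:320+min(280,b.shape[0]),:b.shape[1]]=b[:280]
cv2.imwrite('pics/c1.png',c[:,:,::-1])
for u,v in[(259,250),(297,250),(336,250),(259,245),(297,245)]: print('dep',pt(t,u,v),'z260',pt(t,u,v,z=265))
for u,v in[(320,211),(316,249),(310,291)]: print('scene',pt(s,u,v),pt(s,u,v,z=265))
print('bar',pt(t,211,224),pt(t,379,223)); print('barz',pt(t,211,224,z=385),pt(t,379,223,z=385))
print('dish',pt(t,455,282),pt(s,353,156)); print('board',pt(t,240,200),pt(t,367,200),pt(t,366,284),pt(t,238,284))
print('tea',pt(t,413,314,z=65),pt(t,413,314))
E
```

```text
dep [531.20519371 232.95253783 271.10647428] z260 [532.41078982 233.77636777 265.        ]
dep [529.0890931  135.7590038  272.29324929] z260 [530.51753803 136.15226528 265.        ]
dep [527.12923774  36.28369076 272.45656806] z260 [528.57766999  36.06662703 265.        ]
dep [546.02031987 234.19178044 262.6322329 ] z260 [545.52708904 233.8721547  265.        ]
dep [544.34203071 136.2305928  261.52363472] z260 [543.6233576  136.04345647 265.        ]
scene [526.54176103  45.04670592 271.16453395] [526.97546206  40.94400744 265.        ]
scene [523.61007321 140.45023505 269.87941381] [523.93942894 137.64657186 265.        ]
scene [523.79805385 238.21405081 268.34432238] [524.02405856 236.60366774 265.        ]
bar [572.38547503 329.89579944 386.93560198] [567.73907525 -62.43227462 384.11239392]
barz [572.88204222 330.35804032 385.        ] [567.5157536  -62.32311861 385.        ]
dish [ 471.96561044 -333.84946237    5.45527266] [ 472.80022424 -334.20300908    6.13360066]
board [743.64352416 328.46533261  17.31220672] [740.23054518 -74.37645554   1.83142248] [470.90760603 -61.08483      4.74643465] [477.90762699 332.19624899   8.12473007]
tea [ 373.57604765 -188.89411966   65.        ] [ 375.74952695 -196.03565855   26.40493924]
```

View pics/c1.png

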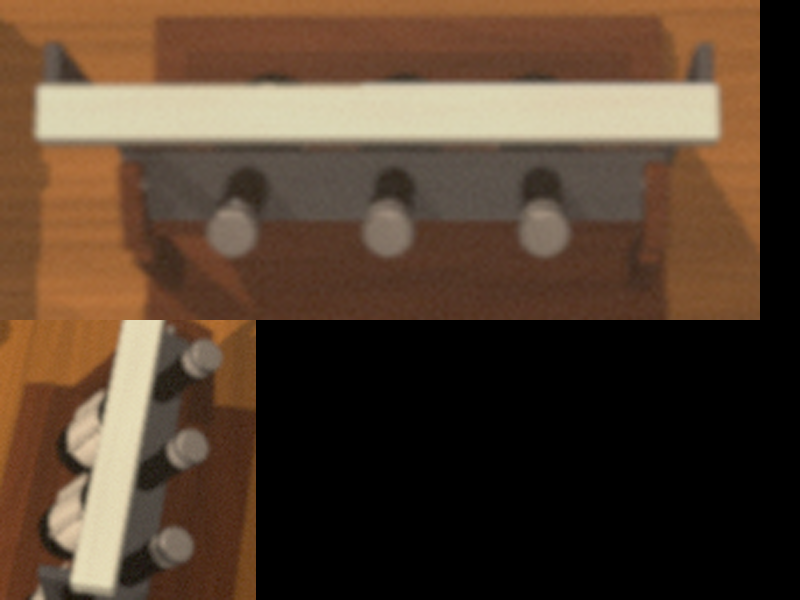

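The enlarged crop shows the three head tops at top-picture pixels of about (258,253), (297,252.5) and (336,253). Next I'll refine them with depth and plan the turn.

```bash
cat >> h.py <<'E'
def cloud(s):
    v,u=np.mgrid[0:480,0:640]; p=cv2.undistortPoints(np.stack([u,v],-1).reshape(-1,1,2).astype(float),s['K'],s['dist'])[:,0]
    d=s['d'].reshape(-1,1).astype(float); P=np.c_[p,np.ones(len(p))]*d@rot(s['att']).T+s['xyz']; P[d[:,0]==0]=np.nan; return P
E
python3 - <<'E'
from h import *
t=load('t1');s=load('s1')
for n,k,uv in(('top',t,[(258,253),(297,252.5),(336,253)]),('scene',s,[(321.5,211),(316,249.5),(310,292)])):
    P=cloud(k)
    for (u,v) in uv:
        f=pt(k,u,v,z=267.7); m=(abs(P[:,:2]-f[:2])<[22,25]).all(1)&(P[:,2]>250)&(P[:,2]<290); Q=P[m]
        print(n,f.round(1),'cloud',np.median(Q,0).round(1),Q.max(0).round(1),Q.min(0).round(1),len(Q))
    m=(P[:,2]>375)&(P[:,2]<395)&(abs(P[:,0]-570)<40)&(abs(P[:,1]-135)<180); Q=P[m]; c=np.polyfit(Q[:,1],Q[:,0],1)
    print('bar',Q.mean(0),c,np.percentile(Q[:,0],[3,97]),np.polyval(c,[-50,135,330]))
    m=(P[:,2]>10)&(P[:,2]<17)&(np.hypot(P[:,0]-472,P[:,1]+334)<120); print('rim',P[m].min(0),P[m].max(0))
q=read_state(); A=R.from_quat(q['ee_rot']); 
for yaw in(-.8,):
  X=R.from_euler('z',yaw,degrees=True)
  y=X.apply([0,-1,0]); z=X.apply([np.sin(np.radians(32)),0,-np.cos(np.radians(32))]); T=R.from_matrix(np.c_[np.cross(y,z),y,z])
  print((T*A.inv()).as_rotvec(degrees=True), T.as_quat())
E
```

```text
top [524.1 235.9 267.7] cloud [526.6 235.9 268.3] [546.  254.3 279.9] [512.  220.  250.3] 159
top [523.5 136.1 267.7] cloud [525.6 135.7 268.2] [544.4 151.6 279. ] [510.3 120.6 251.7] 145
top [520.2  36.3 267.7] cloud [523.   36.3 268.5] [541.7  51.7 279.1] [508.4  20.7 250.2] 146
bar [571.100095   134.9029985  386.30300194] [1.96161083e-02 5.68453823e+02] [554.261031   588.80354207] [567.47301775 571.10199779 574.92713891]
rim [ 359.6358101  -435.33037387   10.00838473] [ 583.54604925 -245.61951602   16.99575909]
scene [523.5  42.3 267.7] cloud [525.4  42.3 265.5] [545.1  56.  279.2] [507.   22.3 250.1] 207
scene [523.6 140.4 267.7] cloud [526.7 142.  266. ] [545.2 156.9 276.6] [509.  121.4 250.1] 228
scene [523.6 240.1 267.7] cloud [528.  241.9 266.2] [545.4 254.3 278.2] [511.1 221.5 250.2] 243
bar [571.39287789 149.94710067 384.88242212] [1.88534095e-02 5.68565864e+02] [554.97089502 588.29272681] [567.62319332 571.11107408 574.78748894]
rim [ 387.99804532 -422.08750707   10.0023746 ] [ 560.88602119 -244.05329352   16.96071518]
[ -6.53709376 -31.52050035  21.68213582] [ 0.96123827 -0.00671082  0.27563064  0.0019243 ]
```

```bash
python3 -m creep '{"translation":[[0,0,6],[0,0,12],[4,-4,16],[8,-8,17],[12,-12,17],[15,-17,17],[18,-22,17],[20,-27,17]],"delta_rot":[[0,0,0],[-1.6,-7.9,5.4],[-3.3,-15.7,10.7],[-5,-23.6,16],[-6.7,-31.5,21.4],[-6.7,-31.5,21.4],[-6.7,-31.5,21.4],[-6.7,-31.5,21.4]],"hand":[8.5,8.5,8.5,8.5,7,7,7,7]}'; python3 -m creep '{"translation":[[1,-5,-1],[2,-10,-3],[2.7,-14,-4.5],[2.7,-16.7,-5],[2.7,-16.7,-5],[2.7,-16.7,-5]],"delta_rot":[[0,0,0],[0,0,0],[0,0,0],[0,0,0],[0,0,0],[0,0,0]],"hand":[7,7,7,7,7,7]}'; python3 - <<'E'
from h import *
s=read_state(); print(s['position'],R.from_quat(s['ee_rot']).as_matrix().round(3)); shot('wrist','w1')
k=load('w1'); print(k['xyz'],k['K'])
E
```

```text
clock: 1.1
position: [444.8, 303.2, 400.8]
ee_rot: [0.961, -0.009, 0.275, 0.003]
contact_force: [0.1, -0.5, 0.6]
gripper_width: 69.8
grasp_force: 0.0
clock: 1.85
position: [471.6, 138.7, 351.7]
ee_rot: [0.961, -0.009, 0.276, 0.002]
contact_force: [0.0, -0.3, -0.1]
gripper_width: 70.3
grasp_force: 0.0
[471.58560489 138.68778382 351.68211957] [[ 0.847 -0.018  0.531]
 [-0.015 -1.    -0.009]
 [ 0.531 -0.001 -0.848]]
[451.94200902 138.87514247 507.26660762] [[351.84193324   0.         326.06115176]
 [  0.         351.84193324 240.77964692]
 [  0.           0.           1.        ]]
```

View pics/w1.png

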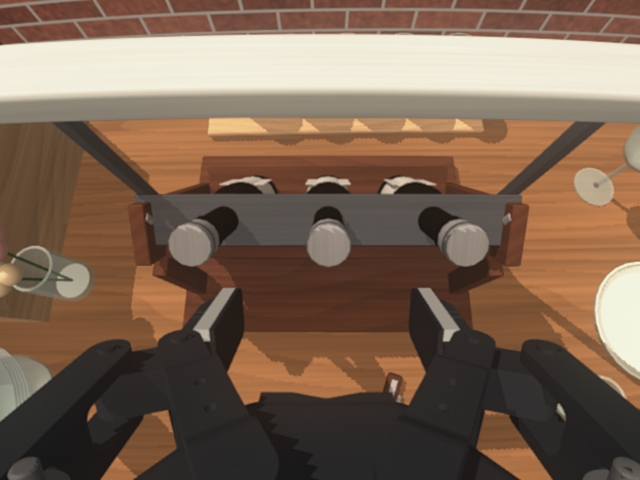

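The wrist view shows the head faces at (190,245), (328,246) and (467,245), with the fingers clear below and the lamp bar across rows 35–120.

```bash
python3 - <<'E'
from h import *
k=load('w1')
F=[pt(k,u,v,z=267.7) for u,v in[(190,245),(328,245.5),(467,245)]]
for f,(u,v) in zip(F,[(190,245),(328,245.5),(467,245)]): print(f.round(1),pt(k,u,v).round(1))
P=cloud(k)
for f in F:
    m=(abs(P[:,:2]-f[:2])<[18,19]).all(1)&(P[:,2]>255)&(P[:,2]<285)
    n=np.array([-.53,.01,.848]); Q=P[m]; h=Q@n; Q=Q[h>h.max()-6]; print(Q.mean(0).round(1),((Q.max(0)+Q.min(0))/2).round(1),np.ptp(Q,0).round(1),len(Q))
m=(P[:,2]>360)&(P[:,2]<395)&(abs(P[:,0]-570)<40); print('bar',P[m].min(0),P[m].max(0), np.percentile(P[m][:,0],5))
E
```

```text
[523.8 235.  267.7] [524.  235.4 266.9]
[521.6 136.4 267.7] [521.8 136.4 267.1]
[520.1  36.9 267.7] [520.1  36.8 267.5]
[524.5 235.4 267.1] [525.3 235.8 266.3] [28.4 32.3 18.6] 1467
[522.6 135.9 267.3] [523.1 136.  266.9] [27.8 30.9 18.5] 1483
[520.6  37.  267.1] [521.   36.4 266.2] [28.2 31.7 19.2] 1469
bar [551.40428228 -18.74848781 364.64108504] [591.69032934 299.30844335 386.90363015] 553.7162325874793
```

```bash
python3 -m creep '{"translation":[[2,-0.2,-3.4],[4,-0.27,-6.7],[5.5,-0.27,-9.1],[6.5,-0.27,-10.73],[6.5,-0.27,-10.73],[6.5,-0.27,-10.73]],"delta_rot":[[0,0,0],[0,0,0],[0,0,0],[0,0,0],[0,0,0],[0,0,0]],"hand":[7,7,7,7,7,7]}'; python3 - <<'E'
from h import *
shot('wrist','w2')
E
```

```text
clock: 2.65
position: [536.7, 136.4, 244.8]
ee_rot: [0.961, -0.008, 0.276, 0.002]
contact_force: [0.2, 0.7, 0.4]
gripper_width: 69.8
grasp_force: 0.0
```

View pics/w2.png

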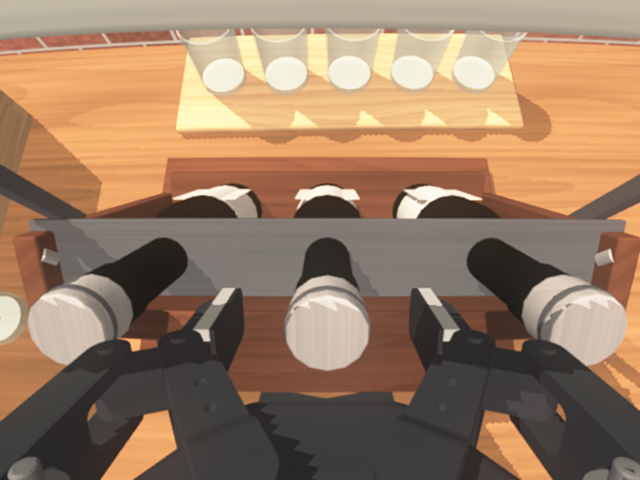

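The middle head is centred between the pads: its face is at (327,328) and the pads are at 226 and 430. I'll close on it.

```bash
python3 -m creep '{"translation":[[0,0,0],[0,0,0],[0,0,0],[0,0,0],[0,0,0],[0,0,0]],"delta_rot":[[0,0,0],[0,0,0],[0,0,0],[0,0,0],[0,0,0],[0,0,0]],"hand":[4.5,2.5,2.5,2.5,2.5,2.5]}'
```

```text
clock: 3.45
position: [536.3, 135.9, 245.0]
ee_rot: [0.961, -0.008, 0.277, 0.002]
contact_force: [-6.0, 1.0, 4.1]
gripper_width: 30.8
grasp_force: 58.7
```

```bash
python3 -m creep '{"translation":[[-0.05,0,0.08],[-0.1,0,0.17],[-0.1,0,0.17]],"delta_rot":[[0,0,0],[0,0,0],[0,0,0]],"hand":[2.5,2.5,2.5]}'
```

```text
clock: 3.82
position: [535.8, 135.9, 245.4]
ee_rot: [0.961, -0.009, 0.276, 0.002]
contact_force: [6.5, 1.3, -4.3]
gripper_width: 30.3
grasp_force: 60.4
```

```bash
python3 -m creep '{"translation":[[-0.05,0,0.08],[-0.1,0,0.17],[-0.1,0,0.17]],"delta_rot":[[0,0,0],[0,0,0],[0,0,0]],"hand":[2.5,2.5,2.5]}'
```

```text
clock: 4.2
position: [535.5, 135.9, 245.4]
ee_rot: [0.962, -0.009, 0.274, 0.003]
contact_force: [21.4, 1.0, -15.1]
gripper_width: 30.4
grasp_force: 61.9
```

```bash
python3 -m creep '{"translation":[[0.1,0,-0.17],[0.12,0,-0.2],[0.1,0,-0.17],[0.1,0,-0.17],[0.1,0,-0.17]],"delta_rot":[[0,0,0],[0,0,0],[0,0,0],[0,0,0],[0,0,0]],"hand":[2.5,3.1,7,7,7]}'; python3 -m creep '{"translation":[[-1.2,0,1.9],[-3.2,0,5.1],[-3.4,-5,5.1],[-3.4,-9.9,5.1],[-2.3,-9.9,3.5],[-1.2,-9.9,1.7],[-0.1,-9.9,-0.1],[-0.1,-9.9,-0.1],[-0.1,-9.9,-0.1]],"delta_rot":[[0,0,0],[0,0,0],[0,0,0],[0,0,0],[0,0,0],[0,0,0],[0,0,0],[0,0,0],[0,0,0]],"hand":[7,7,7,7,7,7,7,7,7]}'
```

```text
clock: 4.82
position: [535.2, 135.4, 245.9]
ee_rot: [0.961, -0.009, 0.276, 0.002]
contact_force: [-0.0, -0.4, 0.2]
gripper_width: 70.0
grasp_force: 0.0$: bad value
```

```bash
python3 -m creep '{"translation":[[-1.2,0,1.9],[-3.2,0,5.1],[-3.3,-5,5.1],[-3.3,-9.9,5.1],[-2.2,-9.9,3.3],[-0.9,-9.9,1.2],[-0.07,-9.9,-0.15],[-0.07,-9.9,-0.15]],"delta_rot":[[0,0,0],[0,0,0],[0,0,0],[0,0,0],[0,0,0],[0,0,0],[0,0,0],[0,0,0]],"hand":[7,7,7,7,7,7,7,7]}';  python3 -m creep '{"translation":[[0,0,0],[0,0,0],[0,0,0],[0,0,0],[0,0,0],[0,0,0]],"delta_rot":[[0,0,0],[0,0,0],[0,0,0],[0,0,0],[0,0,0],[0,0,0]],"hand":[4.5,2.5,2.5,2.5,2.5,2.5]}'
```

```text
clock: 5.82
position: [534.1, 35.6, 242.8]
ee_rot: [0.962, -0.009, 0.274, 0.003]
contact_force: [0.1, 0.0, 0.3]
gripper_width: 69.9
grasp_force: 0.0
clock: 6.58
position: [534.7, 36.4, 245.6]
ee_rot: [0.961, -0.009, 0.277, 0.002]
contact_force: [-5.1, -1.1, 6.4]
gripper_width: 30.3
grasp_force: 58.9
```

```bash
python3 -m creep '{"translation":[[-0.05,0,0.08],[-0.1,0,0.17],[-0.1,0,0.17]],"delta_rot":[[0,0,0],[0,0,0],[0,0,0]],"hand":[2.5,2.5,2.5]}'
```

```text
clock: 6.95
position: [534.2, 36.5, 245.9]
ee_rot: [0.961, -0.009, 0.276, 0.002]
contact_force: [6.9, -3.6, -2.2]
gripper_width: 30.2
grasp_force: 60.5
```

```bash
python3 -m creep '{"translation":[[-0.05,0,0.08],[-0.1,0,0.17],[-0.1,0,0.17]],"delta_rot":[[0,0,0],[0,0,0],[0,0,0]],"hand":[2.5,2.5,2.5]}'
```

```text
clock: 7.32
position: [533.9, 36.5, 245.9]
ee_rot: [0.962, -0.009, 0.274, 0.003]
contact_force: [22.9, -6.0, -14.9]
gripper_width: 30.2
grasp_force: 62.0
```

```bash
python3 -m creep '{"translation":[[0.1,0,-0.17],[0.12,0,-0.2],[0.1,0,-0.17],[0.1,0,-0.17],[0.1,0,-0.17]],"delta_rot":[[0,0,0],[0,0,0],[0,0,0],[0,0,0],[0,0,0]],"hand":[2.5,3.1,7,7,7]}'; python3 -m creep '{"translation":[[-1.2,0,1.9],[-3.2,0,5.1],[-3.1,5,5.1],[-3,10,5.1],[-2.9,15,5.1],[-2.8,19.9,5.1],[-2.8,19.9,5.1]],"delta_rot":[[0,0,0],[0,0,0],[0,0,0],[0,0,0],[0,0,0],[0,0,0],[0,0,0]],"hand":[7,7,7,7,7,7,7]}'
```

```text
clock: 7.95
position: [533.5, 36.7, 245.9]
ee_rot: [0.961, -0.009, 0.276, 0.002]
contact_force: [-0.6, 0.6, -0.2]
gripper_width: 70.2
grasp_force: 0.0
clock: 8.82
position: [505.7, 238.8, 296.7]
ee_rot: [0.961, -0.007, 0.276, 0.002]
contact_force: [-0.1, -1.2, -0.3]
gripper_width: 70.1
grasp_force: 0.0
```

```bash
python3 -m creep '{"translation":[[0,-0.05,0],[1.3,-0.05,-2.1],[2.5,-0.05,-4.0],[3.3,-0.05,-5.25],[3.3,-0.05,-5.25],[3.3,-0.05,-5.25]],"delta_rot":[[0,0,0],[0,0,0],[0,0,0],[0,0,0],[0,0,0],[0,0,0]],"hand":[7,7,7,7,7,7]}';  python3 -m creep '{"translation":[[0,0,0],[0,0,0],[0,0,0],[0,0,0],[0,0,0],[0,0,0]],"delta_rot":[[0,0,0],[0,0,0],[0,0,0],[0,0,0],[0,0,0],[0,0,0]],"hand":[4.5,2.5,2.5,2.5,2.5,2.5]}'
```

```text
clock: 9.57
position: [538.8, 234.4, 245.2]
ee_rot: [0.961, -0.009, 0.276, 0.002]
contact_force: [0.1, -0.6, 0.8]
gripper_width: 69.6
grasp_force: 0.0
clock: 10.32
position: [538.6, 235.7, 245.4]
ee_rot: [0.961, -0.008, 0.276, 0.002]
contact_force: [-6.1, 0.8, 4.8]
gripper_width: 30.7
grasp_force: 58.8
```

```bash
python3 -m creep '{"translation":[[-0.05,0,0.08],[-0.1,0,0.17],[-0.1,0,0.17]],"delta_rot":[[0,0,0],[0,0,0],[0,0,0]],"hand":[2.5,2.5,2.5]}'
```

```text
clock: 10.7
position: [538.0, 235.9, 246.0]
ee_rot: [0.961, -0.008, 0.276, 0.002]
contact_force: [2.8, 2.8, -1.9]
gripper_width: 30.3
grasp_force: 59.7
```

```bash
python3 -m creep '{"translation":[[-0.05,0,0.08],[-0.1,0,0.17],[-0.1,0,0.17]],"delta_rot":[[0,0,0],[0,0,0],[0,0,0]],"hand":[2.5,2.5,2.5]}'
```

```text
clock: 11.08
position: [537.1, 235.8, 247.1]
ee_rot: [0.961, -0.008, 0.275, 0.002]
contact_force: [7.8, 3.4, -4.7]
gripper_width: 30.2
grasp_force: 60.3
```

Stopper 1 gives: it has moved about 2 mm at 8 N, against about 0.6 mm at 24 N for the other two. I'll draw it out along the neck.

```bash
python3 -m creep '{"translation":[[-0.1,0,0.17],[-0.2,0,0.34],[-0.32,0,0.51],[-0.48,0.01,0.76],[-0.8,0.01,1.27],[-1.2,0.02,1.9],[-1.6,0.03,2.55],[-1.6,0.03,2.55]],"delta_rot":[[0,0,0],[0,0,0],[0,0,0],[0,0,0],[0,0,0],[0,0,0],[0,0,0],[0,0,0]],"hand":[2.5,2.5,2.5,2.5,2.5,2.5,2.5,2.5]}'
```

```text
clock: 12.08
position: [520.1, 234.6, 273.7]
ee_rot: [0.961, -0.009, 0.276, 0.003]
contact_force: [-0.5, 1.2, -1.1]
gripper_width: 30.5
grasp_force: 61.3
```

```bash
python3 -m creep '{"translation":[[-1.5,0.03,2.4],[-3.5,0.05,5.6],[-6,-1,8],[-7,-5,8],[-7,-10,8],[-7,-15,8],[-7,-20,8],[-7,-25,8]],"delta_rot":[[0,0,0],[0,0,0],[0,0,0],[0,0,0],[0,0,0],[0,0,0],[0,0,0],[0,0,0]],"hand":[2.5,2.5,2.5,2.5,2.5,2.5,2.5,2.5]}'; python3 -m creep '{"translation":[[0,-5,0],[0,-10,0],[0,-15,0],[0,-20,0],[0,-25,0],[0.5,-29,-2],[0.7,-31.5,-4],[0.7,-31.9,-6]],"delta_rot":[[0,0,0],[0,0,0],[0,0,0],[0.1,8,0],[0.3,16,0],[0.4,24,0],[0.6,32,0],[0.6,32,0]],"hand":[2.5,2.5,2.5,2.5,2.5,2.5,2.5,2.5]}'; python3 - <<'E'
from h import *
s=read_state(); print(R.from_quat(s['ee_rot']).as_matrix().round(3)); shot('wrist','w3'); shot('top','t3')
a=load('t3')['im'][100:400,200:520]; b=load('w3')['im']
cv2.imwrite('pics/c3.png',np.hstack([cv2.resize(a,(400,375)),cv2.resize(b,(400,375))])[:,:,::-1])
E
```

```text
clock: 13.08
position: [449.2, -16.7, 352.6]
ee_rot: [0.961, -0.009, 0.275, 0.003]
contact_force: [0.3, -0.7, -1.4]
gripper_width: 30.0
grasp_force: 61.5
clock: 14.08
position: [458.4, -334.9, 289.5]
ee_rot: [1.0, -0.01, -0.003, -0.002]
contact_force: [-0.4, 0.8, -1.9]
gripper_width: 30.2
grasp_force: 61.4
[[ 1.    -0.02  -0.006]
 [-0.02  -1.     0.003]
 [-0.007 -0.003 -1.   ]]
```

View pics/c3.png

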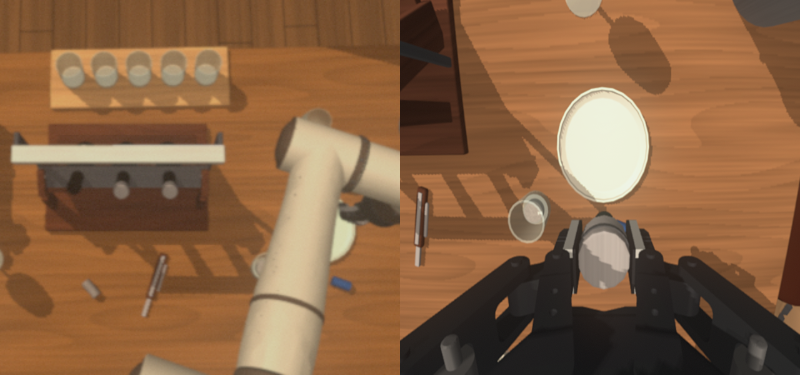

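The combined picture shows bottle 1 empty and the stopper held in the gripper at panel (605,255). The dish is at panel (603,145), which is wrist pixel (325,186).

```bash
python3 - <<'E'
from h import *
k=load('w3'); print(pt(k,325,186,z=5),pt(k,325,186), pt(k,293,10,z=3))
P=cloud(k); m=(P[:,2]>10)&(P[:,2]<18)&(np.hypot(P[:,0]-472,P[:,1]+334)<100); print((P[m].min(0)+P[m].max(0))/2,np.ptp(P[m],0)); print(read_state()['position'])
E
```

```text
[ 476.21856921 -333.18947146    5.        ] [ 476.17272533 -333.18610515    4.60155876] [ 669.36615692 -302.33768419    3.        ]
[ 474.35658829 -332.01427058   13.18578941] [174.59918364 173.69086275   6.36962563]
[ 456.20051923 -333.33397023  289.02754488]
```

```bash
python3 -m creep '{"translation":[[0.4,0,-5],[0.8,0,-10],[1.1,0.1,-15],[1.1,0.1,-19],[1.1,0.1,-22],[1.1,0.1,-24],[1.1,0.1,-24.7],[1.1,0.1,-24.7]],"delta_rot":[[0,0,0],[0,0,0],[0,0,0],[0,0,0],[0,0,0],[0,0,0],[0,0,0],[0,0,0]],"hand":[2.5,2.5,2.5,2.5,2.5,2.5,2.5,2.5]}'; python3 -m creep '{"translation":[[0,0,-0.15],[0,0,-0.3],[0,0,-0.45],[0,0,-0.6],[0,0,-0.6],[0,0,-0.6]],"delta_rot":[[0,0,0],[0,0,0],[0,0,0],[0,0,0],[0,0,0],[0,0,0]],"hand":[2.5,2.5,2.5,2.5,2.5,2.5]}'
```

```text
clock: 15.18
position: [469.0, -332.7, 47.2]
ee_rot: [1.0, -0.009, 0.0, -0.0]
contact_force: [-0.1, -0.3, -0.6]
gripper_width: 30.1
grasp_force: 61.4
clock: 15.92
position: [468.7, -332.7, 40.3]
ee_rot: [1.0, -0.009, 0.0, -0.0]
contact_force: [-0.1, 0.4, -1.4]
gripper_width: 30.2
grasp_force: 61.4
```

```bash
python3 -m creep '{"translation":[[0,0,-0.1],[0,0,-0.2],[0,0,-0.2]],"delta_rot":[[0,0,0],[0,0,0],[0,0,0]],"hand":[2.5,2.5,2.5]}'
```

```text
clock: 16.3
position: [468.6, -332.7, 38.2]
ee_rot: [1.0, -0.009, -0.0, -0.0]
contact_force: [-1.2, -0.3, -1.8]
gripper_width: 30.6
grasp_force: 61.4
```

```bash
python3 -m creep '{"translation":[[0,0,-0.1],[0,0,-0.2],[0,0,-0.2]],"delta_rot":[[0,0,0],[0,0,0],[0,0,0]],"hand":[2.5,2.5,2.5]}'
```

```text
clock: 16.68
position: [468.6, -332.6, 36.2]
ee_rot: [1.0, -0.009, -0.0, -0.0]
contact_force: [-0.3, 0.0, -1.0]
gripper_width: 29.8
grasp_force: 61.4
```

```bash
python3 -m creep '{"translation":[[0,0,-0.1],[0,0,-0.2],[0,0,-0.2]],"delta_rot":[[0,0,0],[0,0,0],[0,0,0]],"hand":[2.5,2.5,2.5]}'
```

```text
clock: 17.05
position: [468.6, -332.6, 34.2]
ee_rot: [1.0, -0.009, -0.0, -0.0]
contact_force: [-0.2, -0.3, -0.6]
gripper_width: 30.4
grasp_force: 61.4
```

```bash
python3 -m creep '{"translation":[[0,0,-0.1],[0,0,-0.1]],"delta_rot":[[0,0,0],[0,0,0]],"hand":[2.5,2.5]}'
```

```text
clock: 17.3
position: [468.6, -332.6, 33.2]
ee_rot: [1.0, -0.009, -0.0, -0.0]
contact_force: [0.0, 0.1, -1.5]
gripper_width: 30.0
grasp_force: 61.4
```

```bash
python3 -m creep '{"translation":[[0,0,-0.1],[0,0,-0.1]],"delta_rot":[[0,0,0],[0,0,0]],"hand":[2.5,2.5]}'
```

```text
clock: 17.55
position: [468.9, -332.7, 32.8]
ee_rot: [1.0, -0.009, 0.0, -0.0]
contact_force: [-0.8, 0.1, 2.6]
gripper_width: 30.3
grasp_force: 61.7
```

It touched at TCP z = 32.8 (32 expected), with the force turning to +2.6 N. I'll release it gently.

```bash
python3 -m creep '{"translation":[[0,0,0],[0,0,0],[0,0,0],[0,0,0],[0,0,0],[0,0,0]],"delta_rot":[[0,0,0],[0,0,0],[0,0,0],[0,0,0],[0,0,0],[0,0,0]],"hand":[3.1,3.4,3.8,4.5,6,6]}'; python3 - <<'E'
from h import *
shot('wrist','w4')
E
```

```text
clock: 18.3
position: [468.7, -332.7, 32.2]
ee_rot: [1.0, -0.009, 0.0, -0.0]
contact_force: [-0.0, 0.5, -0.4]
gripper_width: 59.9
grasp_force: 0.0
```

View pics/w4.png

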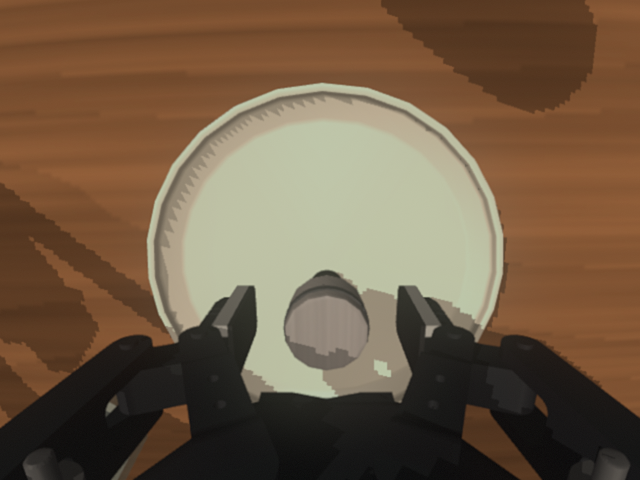

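The stopper is standing on its plug in the dish, with its face at (327,330), free between the open fingers. I'll lift straight up.

```bash
python3 -m creep '{"translation":[[0,0,0.5],[0,0,1.5],[0,0,3.5],[0,0,7],[0,0,12],[0,0,17],[0,0,22],[0,0,22]],"delta_rot":[[0,0,0],[0,0,0],[0,0,0],[0,0,0],[0,0,0],[0,0,0],[0,0,0],[0,0,0]],"hand":[6,6,6,6,6,6,6,6]}'; python3 -m creep '{"translation":[[-3,0,0],[-6,0,0],[-9,0,0],[-9,0,0],[-9,0,0]],"delta_rot":[[0,0,0],[0,0,0],[0,0,0],[0,0,0],[0,0,0]],"hand":[6,6,6,6,6]}'; python3 - <<'E'
from h import *
shot('wrist','w5'); shot('top','t5'); shot('scene','s5')
a=load('t5')['im'][100:400,140:500]; b=load('s5')['im'][90:480,200:440]; c=load('w5')['im'][:,160:480]
cv2.imwrite('pics/c5.png',np.hstack([cv2.resize(a,(350,292)),cv2.resize(b,(180,292)),cv2.resize(c,(195,292))])[:,:,::-1])
E
```

```text
clock: 19.35
position: [470.6, -333.9, 258.5]
ee_rot: [1.0, -0.009, 0.005, 0.002]
contact_force: [-0.0, -0.1, 0.3]
gripper_width: 59.5
grasp_force: 0.0
clock: 19.98
position: [378.9, -332.7, 252.4]
ee_rot: [1.0, -0.009, 0.0, -0.0]
contact_force: [0.9, 0.0, -0.2]
gripper_width: 60.1
grasp_force: 0.0
```

View pics/c5.png

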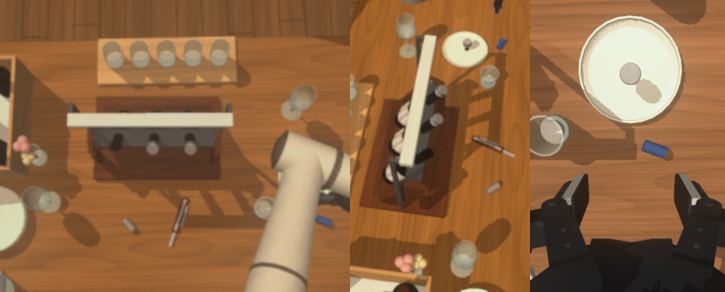

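The picture shows the stopper standing in the dish at panel (630,73). The other two stoppers are home, and the glasses, tealight and vase are where they were, so I'm handing the job in.

```bash
python3 -c "from bench import *; print(job_done())"
```

```text
the job is handed in; nothing more can be done
None
```

Stopper 1 (left bottle) was the opened one; I drew it out and set it standing in the white dish, left the two sealed stoppers home, and handed the job in at about 20 s.

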